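# Push the lantern up onto its charging cradle

### The arm

A 7-joint arm with a two-finger parallel gripper is mounted at the origin on the work surface. World frame = base frame: x ahead of the robot, y to its left, z up, the work surface at z = 0. Lengths are in m, angles in rad, forces in N, time in s.
With the tool pointing down it reaches from about 0.425 to 0.875 m from the base axis. Payload 4.7 kg.
Tool frame: the origin (TCP) lies at the very end of the fingers, on their centre line; the grasp point (between the pads) lies 19 mm behind it (ctrl.grasp_offset is the distance from the TCP to the grasp point, in m); z points along the fingers, y is the direction in which the jaws open and shut (so a half turn about z gives the same grasp; the last joint's range is limited). The gripper opens to 87 mm and grips with 3 to 60 N. Pads are 19 mm wide; open, the fingers measure 117 mm over their backs; the gripper's body (75 mm by 190 mm) begins 51 mm behind the grasp point.
Start: joints at [-1.3, 0.321, -0.07, 1.45, 0.023, 1.371, -0.057], TCP at [0.165, 0.629, 0.223] pointing down, gripper open.
Joint ranges: [-2.86, 2.86], [-0.3, 2.09], [-1.38, 1.24], [0.06, 2.45], [-1.56, 4.7], [0.09, 2.05], [-2.69, 2.69]. Speed limits (rad/s): [2.57, 2.57, 3.14, 3.14, 3.14, 3.14, 3.14].

### API

Orientations are given as a rotation vector (axis times angle).
In Python, from bench import ctrl gives the robot as it stands.
- The arm moves only by the shell command python3 -m creep 'ROWS' [FORCE]. ROWS is JSON, a list that holds one entry, the list of rows, each a list of 7 numbers: the opening, from 0 (shut) to 1 (fully open), then the shift along the tool's x, y, z in mm, then the turn, a rotation vector about the tool's x, y, z in rad. In form: [[[grip, dx, dy, dz, rx, ry, rz], ...]]. A call has 1 to 5 rows; each row is the pose to reach, as a shift and turn from the pose commanded when the call began, along the tool's axes at that moment; what a row does not reach only later rows make up. A row lasts 1/10 s, in which the tool goes at most 50 mm and 8.59 degrees, less where a joint would pass 70% of its speed; a pose out of reach is approached as far as the arm can. A call with a gripper value outside its range is refused whole. The fingers move at their own pace and stop on an object; FORCE is the grip in N (left out, the last holds). Time passes only in rows, so rows that repeat a pose let the fingers close. It gives the time, the measured TCP pose, the force and the opening at its end, in the units of the state.
- ctrl.get_state(): the state, without advancing time (a new reading comes with each control period).
- ctrl.get_image(name): name is "scene" or "top" or "wrist"; returns the picture (420x560x3 uint8, red, green, blue); there is no depth.
- ctrl.camera_params(name): a dict with "K" (3x3 intrinsics, pixels), "pose" (4x4, takes a point from camera to world coordinates). Camera axes: x right, y down, z forward; pixel columns grow to the right and rows downward; lengths in m; the calibration is good to about 2 mm. A picture is of the moment at which its call begins: read the wrist's pose just before it. camera_params takes no time and is no camera call; for the wrist camera it gives the pose at the moment of the call.
- ctrl.close_job(): hands the job in, once; it reports no verdict.
The state is a dict: "time": time; "joint_positions": joint angles; "qd": joint speeds; "joint_torque": joint torques, N m; "position": TCP position; "tool_rot": TCP orientation; "ft_force": force on the tool from outside, world axes, zero at the start; "torque": the same for the moment, N m; "grip_width": opening from 0.0 (shut) to 1.0 (fully open).
Only numpy, scipy, OpenCV 4.12 (cv2) and the standard library are available. Lean on these libraries where they do the work, as an engineer would, in place of code of your own. Each camera call takes 0.05 s, during which the arm holds its last target. There are 200 camera calls.

### The job

Push the lantern along the board in line with the charging cradle, up the ramp and over the raised lip without lifting it, and press it firmly home against the backstop (about 12 N, never more than 25 N) so that the sprung contact is pushed in. Then flick the switch on the lantern's side forward, towards the backstop, all the way. Leave the lantern flat and square behind the lip in the middle of the cradle, with the contact still pushed in, and leave the other things where they are.

Things in the scene. Friction and masses are not known exactly. Their poses are not given: they have to be found in the camera images.
- lantern: Squat box-shaped yellow lantern with upright flat sides and a dark solar panel on top: 100 mm (its x) by 92 mm (y) by 56 mm high, 0.35 to 0.6 kg. Origin: centre of its underside. Its +x side goes first into the cradle; the switch is on its -y side. Starts out of line by up to 50 mm sideways and 0.25 rad in yaw. Only push it: its underside stays below 35 mm over the board, its tilt below 0.35 rad.
- cradle: Fixed wooden charging cradle, 150 mm wide (y). Origin: at board level under the middle of the lip's back edge; +x is the push direction, z up. Ramp from x = -100 mm (height 0) to -8 mm (height 12 mm); flat lip, 12 mm high, from x = -8 to 0; then a flat deck 8 mm high to x = 180 mm with a backstop: the lantern drops 4 mm when its rear clears the lip.
- deck_start (a point): Middle of the deck's front end, at the lip's back edge, 8 mm above the board. A rigid wooden backstop (110 mm wide, 45 mm high) stands square across the deck; its front face lies anywhere from 116 to 136 mm beyond this point: not measured, to be found by feel. Force there rises some 5 to 20 N per mm: go slowly, then press at about 12 N for half a second; over 25 N on the lantern at any time is too much.
- ramp_foot (a point): Middle of the ramp's foot, where it meets the board, 100 mm before the cradle's origin. The lantern's rear rises with the ramp: a pusher that stays level drags on its rear face and can jam it there (over 25 N), so let the pusher rise by about 12 mm along with it. Friction between lantern and wood is 0.5 to 0.7.
- pin (a joint): Sprung brass contact (36 mm wide, 22 mm high, centre 24 mm above the deck) in the middle of the backstop's front face, standing 8 mm out of it. 0 = out, 0.008 = pushed in flush with the backstop's face (m). Soft spring, under 2 N in all; friction of the standing lantern is enough to keep it in.
- toggle (a joint): Toggle switch on the lantern's -y side: a black stub 24 mm long and 8 mm thick that points out level from the side face; upright hinge on the face at x = 0, y = -46 mm, 34 mm above the lantern's underside. 0 = leaning 0.45 rad back (towards the lantern's -x), 0.9 rad = leaning 0.45 rad forward (+x, stop). It starts between 0 and 0.1, stays where it is left and takes about 1 N at its tip to move.
- toggle_tip (a point): Centre of the switch stub's outer end, 24 mm from its hinge.
- bowl: White ceramic bowl, 100 mm across, 50 mm high, origin under its centre. Leave alone.
- battery_case: Clear upright cylindrical battery case with a grey ribbed twist cap, 40 mm across, 93 mm high, origin under its centre. Leave alone.
- clip_a: Black plastic hair clip, 60 by 14 by 12 mm, lying flat, origin under its centre. Leave alone.
- clip_b: A second such hair clip. Leave alone.
There are look-alikes about, which are no part of the job. Of the things that look like the lantern, take the one that is farthest from the robot's base at the start.

How it is judged:
By the outcome, as a careful person would: the job done as asked, in the order asked, and still so for the second after the job is handed in, with the robot touching nothing.
It also fails if it takes over 72 s, if anything falls off the work surface, if the arm or the gripper's body presses on something with over 40 N, if the wrist force passes 120 N, or if a joint passes its speed limit or range.

## Working session

There is one attempt and no reset: what is moved stays moved. The work goes in short steps, Python scripts to look and compute and a shell command to move; the robot and the scene stay as the last step left them, time stands still between calls to the robot, and variables do not carry over. Pictures are saved under pics/ and viewed, about 8 in all and at most 12, crops included, and the job is handed in when it is done.

```bash
mkdir -p pics; ls
python3 - <<'E'
from bench import ctrl
import cv2,numpy as np
s=ctrl.get_state();print({k:np.round(v,3) for k,v in s.items()})
a=[]
for n in("scene","top"):
    im=ctrl.get_image(n);cv2.imwrite(f"pics/{n}0.png",im[:,:,::-1]);p=ctrl.camera_params(n);print(n,np.round(p["K"],1).tolist(),np.round(p["pose"],3).tolist())
E
```

```text
pics
{'time': np.float64(0.0), 'joint_positions': array([-1.3  ,  0.322, -0.07 ,  1.452,  0.023,  1.371, -0.057]), 'qd': array([ 0.   ,  0.001, -0.   ,  0.   , -0.001,  0.   , -0.   ]), 'joint_torque': array([-0.0000e+00, -4.9128e+01, -4.0400e-01, -3.1253e+01, -6.4000e-02,
        4.4000e-02,  0.0000e+00]), 'position': array([0.165, 0.628, 0.221]), 'tool_rot': array([-4.020e-01, -3.116e+00,  3.000e-03]), 'ft_force': array([0.118, 0.118, 0.542]), 'torque': array([0.005, 0.014, 0.02 ]), 'grip_width': np.float64(1.001)}
scene [[438.2, 0.0, 276.7], [0.0, 438.2, 212.9], [0.0, 0.0, 1.0]] [[-0.839, 0.345, -0.42, 0.925], [0.543, 0.561, -0.624, 0.59], [0.02, -0.752, -0.659, 0.785], [0.0, 0.0, 0.0, 1.0]]
top [[422.7, 0.0, 280.7], [0.0, 422.7, 206.1], [0.0, 0.0, 1.0]] [[0.009, -0.982, 0.187, 0.259], [-1.0, -0.008, 0.005, -0.099], [-0.003, -0.187, -0.982, 1.221], [0.0, 0.0, 0.0, 1.0]]
```

View pics/scene0.png

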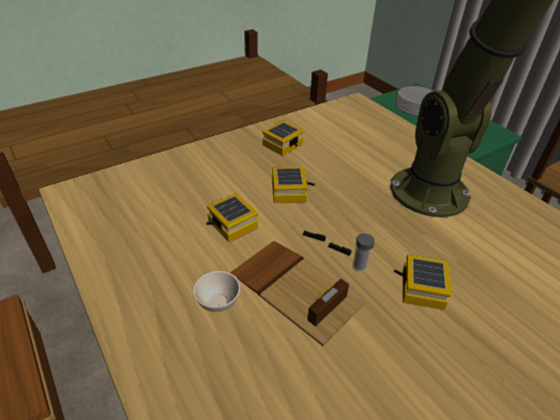

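View pics/top0.png

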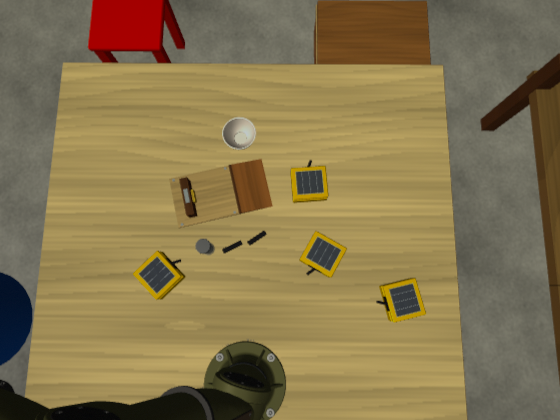

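The top view shows four lantern look-alikes at (310,183), (323,254), (403,300) and (159,275), with the base at (245,380). The farthest is (310,183), which is scene (232,215). It stands in front of the ramp (dark, about (251,187)), with its switch on the far side at (309,164). I'll measure it together with the ramp.

```bash
cat > h.py <<'E'
from bench import ctrl
import cv2,numpy as np
def ray(n,uv,z,P=None):
    p=P or ctrl.camera_params(n);K=np.array(p["K"]);T=np.array(p["pose"])
    d=(T[:3,:3]@np.linalg.inv(K)@np.c_[np.atleast_2d(uv).astype(float),np.ones(len(np.atleast_2d(uv)))].T).T
    c=T[:3,3]; z=np.broadcast_to(z,(len(d),))
    return c+d*((z-c[2])/d[:,2])[:,None]
def proj(n,X,P=None):
    p=P or ctrl.camera_params(n);K=np.array(p["K"]);T=np.linalg.inv(np.array(p["pose"]))
    q=(K@(T[:3,:3]@np.atleast_2d(X).T+T[:3,3:4])).T
    return q[:,:2]/q[:,2:]
def big(m):
    c,_=cv2.findContours(m,cv2.RETR_EXTERNAL,cv2.CHAIN_APPROX_NONE);return max(c,key=cv2.contourArea)
E
python3 - <<'E'
from h import *
for n,(lu,lv),(ru,rv) in(("top",(310,183),(251,187)),("scene",(232,215),(270,266))):
    im=cv2.imread(f"pics/{n}0.png");hsv=cv2.cvtColor(im,cv2.COLOR_BGR2HSV)
    print(n,"ramp hsv",hsv[rv-2:rv+3,ru-2:ru+3].reshape(-1,3).mean(0),"board",hsv[220,340] if n=="top" else hsv[250,130])
    m=cv2.inRange(hsv,(15,190,90),(40,255,255));m[:, :]=m
    w=np.zeros_like(m);cv2.circle(w,(lu,lv),32,255,-1);m1=cv2.morphologyEx(m&w,cv2.MORPH_CLOSE,np.ones((3,3)))
    c=big(m1)
    if n=="top":
        # whole top outline cast to top height
        W=ray(n,cv2.convexHull(c)[:,0],.056)[:,:2]
        r=cv2.minAreaRect((W*1000).astype(np.float32));print("lantern",r)
    m2=cv2.inRange(hsv,(0,100,30),(14,255,150))
    w[:]=0;cv2.circle(w,(ru,rv),42,255,-1);c2=big(m2&w)
    q=cv2.approxPolyDP(cv2.convexHull(c2),4,True)[:,0];print("ramp px",q.tolist());print(ray(n,q,0).round(4).tolist(),ray(n,q,.012).round(4).tolist())
im=cv2.imread("pics/top0.png")[140:240,155:345];cv2.imwrite("pics/crop1.png",cv2.resize(im,None,fx=4.2,fy=4.2,interpolation=cv2.INTER_CUBIC))
E
```

```text
top ramp hsv [ 14.88 192.6  103.24] board [ 22 120 164]
lantern ((546.3602905273438, -172.19692993164062), (99.5651626586914, 100.94470977783203), 4.9565582275390625)
ramp px [[257, 161], [252, 209], [240, 212], [230, 165]]
[[0.6285, -0.02, 0.0], [0.482, -0.0081, 0.0], [0.4727, 0.0269, 0.0], [0.6154, 0.0607, 0.0]] [[0.6249, -0.0208, 0.012], [0.4798, -0.009, 0.012], [0.4706, 0.0256, 0.012], [0.6119, 0.0591, 0.012]]
scene ramp hsv [ 13.6  189.16  95.44] board [ 19 127 151]
ramp px [[302, 257], [259, 294], [231, 273], [272, 242]]
[[0.4608, 0.0162, 0.0], [0.6084, 0.0575, 0.0], [0.6321, -0.03, 0.0], [0.4954, -0.066, 0.0]] [[0.4679, 0.025, 0.012], [0.6132, 0.0657, 0.012], [0.6366, -0.0205, 0.012], [0.502, -0.0559, 0.012]]
```

View pics/crop1.png

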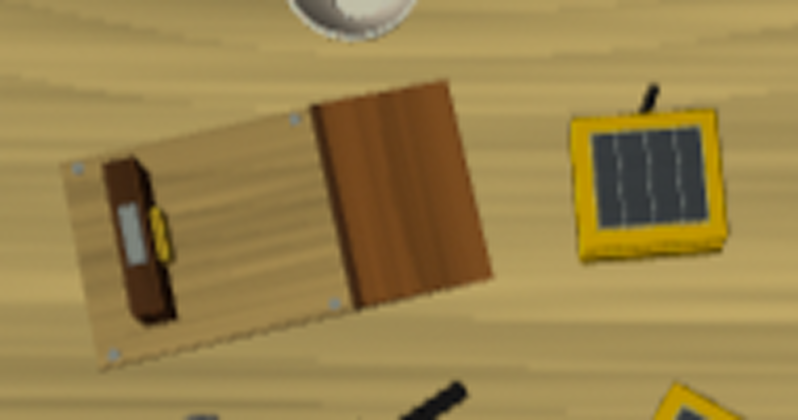

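The crop confirms the chosen lantern, with its switch on the far side. In crop pixels the ramp foot is (447,81)-(492,275), the lip back edge (311,107)-(358,308) and the deck end (60,165)-(101,370). The solar panel corners are (592,135), (698,127), (708,220) and (601,228).

```bash
cat >> h.py <<'E'
def fit2(L,W):
    L,W=np.array(L,float),np.array(W)[:,:2];l=L-L.mean(0);w=W-W.mean(0)
    th=np.arctan2((l[:,0]*w[:,1]-l[:,1]*w[:,0]).sum(),(l*w).sum());R=np.array([[np.cos(th),-np.sin(th)],[np.sin(th),np.cos(th)]])
    t=W.mean(0)-R@L.mean(0);return t,th,(L@R.T+t-W)
E
python3 - <<'E'
from h import *
f=lambda p:np.array(p)/4.2+[155-.4,140-.4]
px=f([(447,81),(492,275),(311,107),(358,308),(60,165),(101,370)])
W=np.vstack([ray("top",px[:2],0),ray("top",px[2:4],.010),ray("top",px[4:],.008)])
L=[(-.1,-.075),(-.1,.075),(0,-.075),(0,.075),(.18,-.075),(.18,.075)]
t,th,e=fit2(L,W);print("cradle",t,th,(e*1000).round(1).tolist())
# scene check
pxs=[(302,257),(259,294),(231,273),(272,242)]
W2=ray("scene",pxs,[.012,.012,0,0]);t2,th2,e2=fit2([(-.004,.075),(-.004,-.075),(-.1,-.075),(-.1,.075)],W2);print("scene cradle",t2,th2,(e2*1000).round(1).tolist())
pl=f([(592,135),(698,127),(708,220),(601,228)])
Wl=ray("top",pl,.056);print(Wl.round(4).tolist())
c=Wl.mean(0)[:2];d=((Wl[0]-Wl[1])+(Wl[3]-Wl[2]))[:2];y=((Wl[3]-Wl[0])+(Wl[2]-Wl[1]))[:2]
tl=np.arctan2(d[1],d[0]);ty=np.arctan2(y[1],y[0])-np.pi/2;print("lantern",c,tl,ty%(2*np.pi))
R=np.array([[np.cos(th),-np.sin(th)],[np.sin(th),np.cos(th)]]);print("in cradle",R.T@(c-t),tl-th)
s=ctrl.get_state()
from scipy.spatial.transform import Rotation as Ro
print(Ro.from_rotvec(s["tool_rot"]).as_matrix().round(3).tolist())
for nme,uv in(("bowl",(239,133)),("case",(204,246))):print(nme,ray("top",[uv],.04))
E
```

```text
cradle [0.54028836 0.04638248] 1.8177606547866945 [[2.2, -0.3], [-2.2, -2.9], [0.8, 1.3], [-0.7, 1.8], [-0.0, -0.0], [-0.2, 0.1]]
scene cradle [0.53884391 0.04894034] 1.8296562330392532 [[-0.5, 0.9], [-0.9, -1.4], [4.8, 1.5], [-3.4, -1.0]]
[[0.5807, -0.1341, 0.056], [0.5868, -0.206, 0.056], [0.5222, -0.2121, 0.056], [0.5161, -0.1403, 0.056]]
lantern [ 0.55147236 -0.17310472] 1.6559734443772087 1.6661124144591124
in cradle [-0.2155618   0.04281151] -0.16178721040948574
[[-0.967, 0.254, -0.0], [0.254, 0.967, -0.002], [-0.0, -0.002, -1.0]]
bowl [[0.70156116 0.03204869 0.04      ]]
case [[0.36842714 0.12082303 0.04      ]]
```

```bash
cat >> h.py <<'E'
from scipy.spatial.transform import Rotation as Ro
T0=np.array([.540,.047]);TH=1.822
RC=np.array([[np.cos(TH),-np.sin(TH)],[np.sin(TH),np.cos(TH)]])
def where():
    s=ctrl.get_state();R=Ro.from_rotvec(s["tool_rot"]).as_matrix();p=s["position"]
    c=RC.T@(p[:2]-T0);f=RC.T@s["ft_force"][:2]
    print("t %.2f cradle xyz mm %s  F %s grip %.2f q7 %.2f toolx ang %.3f tilt %.3f"%(s["time"],np.r_[c,p[2]].dot(1000).round(1),np.r_[f,s["ft_force"][2]].round(1),s["grip_width"],s["joint_positions"][6],np.arctan2(*(RC.T@R[:2,0])[::-1]),np.arccos(-R[2,2])))
    return s,R,p
def to(x,y,z,ang=None):
    "ang: wanted angle of tool x in cradle frame"
    s,R,p=where();g=np.r_[T0+RC@np.array([x,y])/1e3,z/1e3]
    print("shift",(R.T@(g-p)*1000).round(1), "" if ang is None else "turn about tool (rotvec) %s"%(Ro.from_matrix(R.T@np.c_[np.r_[RC@[np.cos(ang),np.sin(ang)],0],np.r_[RC@[np.sin(ang),-np.cos(ang)],0],[0,0,-1]]).as_rotvec().round(3)))
E
python3 -m creep '[[[0.6,-199,-151,0,0,0,-0.508],[0.6,-199,-151,0,0,0,-0.508],[0.6,-199,-151,0,0,0,-0.508],[0.6,-199,-151,0,0,0,-0.508],[0.6,-199,-151,0,0,0,-0.508]]]'
python3 -c "from h import *;to(-215,125,150,1.5708)"
```

```text
time: 0.6
position: [0.3189, 0.4317, 0.2222]
tool_rot: [0.396, -3.116, 0.0]
ft_force: [0.6, 0.1, -0.4]
grip_width: 0.647
t 0.60 cradle xyz mm [427.6 118.6 222.2]  F [-0.  -0.6 -0.4] grip 0.65 q7 0.84 toolx ang 1.573 tilt 0.000
shift [   7.5 -642.6   72.4] turn about tool (rotvec) [-0.    -0.     0.002]
```

```bash
python3 -m creep '[[[0.6,-40,-240,30,0,0,0],[0.6,-40,-240,30,0,0,0],[0.6,-40,-240,30,0,0,0],[0.6,-40,-240,30,0,0,0],[0.6,-40,-240,30,0,0,0]]]' >/dev/null
python3 -m creep '[[[0.6,0,-240,20,0,0,0],[0.6,0,-240,20,0,0,0],[0.6,0,-240,20,0,0,0],[0.6,0,-240,20,0,0,0],[0.6,0,-240,20,0,0,0]]]' >/dev/null
python3 -m creep '[[[0.6,47,-163,20,0,0,0],[0.6,47,-163,20,0,0,0],[0.6,47,-163,20,0,0,0],[0.6,47,-163,20,0,0,0],[0.6,47,-163,20,0,0,0]]]'
python3 - <<'E'
from h import *
to(-215,125,15,1.5708)
im=ctrl.get_image("wrist");cv2.imwrite("pics/w1.png",im[:,:,::-1]);P=ctrl.camera_params("wrist")
hsv=cv2.cvtColor(im,cv2.COLOR_RGB2HSV)
E
```

```text
time: 2.1
position: [0.4695, -0.1951, 0.1521]
tool_rot: [0.382, -3.117, 0.002]
ft_force: [0.2, 0.2, -0.1]
grip_width: 0.601
t 2.10 cradle xyz mm [-216.9  128.4  152.1]  F [ 0.1 -0.3 -0.1] grip 0.60 q7 2.20 toolx ang 1.564 tilt 0.002
shift [ -3.6   2.1 137.1] turn about tool (rotvec) [-0.001 -0.002 -0.007]
```

View pics/w1.png

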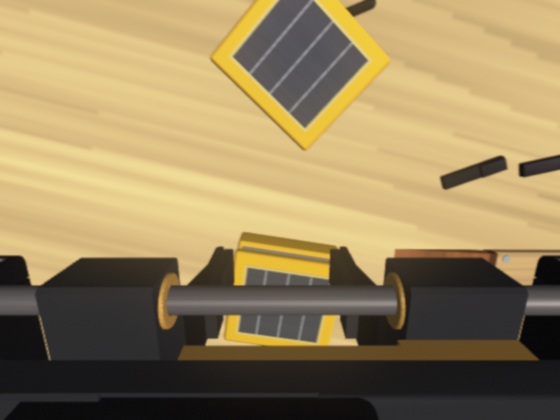

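The wrist picture shows the look-alike's near corner at (305,148) and the chosen lantern at (285,300) under the fingers, with clear board between them. I'll descend and push sideways.

```bash
python3 -m creep '[[[0.6,-1,2,45,0,0,-0.007],[0.6,-1,2,90,0,0,-0.007],[0.6,-1,2,115,0,0,-0.007],[0.6,-1,2,137,0,0,-0.007],[0.6,-1,2,137,0,0,-0.007]]]' 
python3 -c "from h import *;to(-215,56,15,1.5708)"
```

```text
time: 2.65
position: [0.4692, -0.1858, 0.0127]
tool_rot: [0.408, -3.109, -0.004]
ft_force: [0.1, 0.3, -1.2]
grip_width: 0.6
t 2.65 cradle xyz mm [-207.9  126.4   12.7]  F [ 0.3 -0.2 -1.2] grip 0.60 q7 2.34 toolx ang 1.580 tilt 0.007
shift [-70.3  -7.8  -2.8] turn about tool (rotvec) [ 0.003 -0.006  0.01 ]
```

```bash
python3 -m creep '[[[0.6,-8,-4,0,0,0,0],[0.6,-15,-7,-2,0,0,0.01],[0.6,-20,-7,-2,0,0,0.01],[0.6,-26,-7,-2,0,0,0.01],[0.6,-32,-7,-2,0,0,0.01]]]' 
python3 -c "from h import *;to(-215,56,15,1.5708)"
python3 -m creep '[[[0.6,-6,0,0,0,0,0],[0.6,-12,0,0,0,0,0],[0.6,-18,0,0,0,0,0],[0.6,-22,0,0,0,0,0],[0.6,-22,0,0,0,0,0]]]' 
python3 -c "from h import *;to(-215,56,15,1.5708)"
```

```text
time: 3.15
position: [0.5046, -0.188, 0.0181]
tool_rot: [-0.387, 3.117, -0.001]
ft_force: [-2.3, -1.9, 1.2]
grip_width: 0.599
t 3.15 cradle xyz mm [-218.8   92.7   18.1]  F [-1.2  2.7  1.2] grip 0.60 q7 2.34 toolx ang 1.567 tilt 0.001
shift [-36.7   4.    3.1] turn about tool (rotvec) [-0.001  0.    -0.004]
time: 3.65
position: [0.5263, -0.1811, 0.0174]
tool_rot: [-0.39, 3.117, 0.001]
ft_force: [-2.4, -0.6, 1.2]
grip_width: 0.604
t 3.65 cradle xyz mm [-217.6   70.    17.4]  F [0.  2.5 1.2] grip 0.60 q7 2.33 toolx ang 1.569 tilt 0.001
shift [-14.    2.6   2.4] turn about tool (rotvec) [ 0.     0.    -0.002]
```

Finish the side push, back off, and check from above, raised clear.

```bash
python3 -m creep '[[[0.6,-5,0,0,0,0,0],[0.6,-10,0,0,0,0,0],[0.6,-14,0,0,0,0,0],[0.6,-14,0,0,0,0,0],[0.6,-14,0,0,0,0,0]]]' 
python3 -c "from h import *;where()"
python3 -m creep '[[[0.6,15,0,0,0,0,0],[0.6,30,0,0,0,0,0],[0.6,40,0,-50,0,0,0],[0.6,40,-40,-100,0,0,0.1],[0.6,40,-80,-140,0,0,0.25]]]'
python3 - <<'E'
from h import *
to(-300,30,140)
im=ctrl.get_image("top");cv2.imwrite("pics/top1.png",cv2.resize(im[130:260,200:390,::-1],None,fx=4.2,fy=4.2,interpolation=cv2.INTER_CUBIC))
E
```

```text
time: 4.15
position: [0.5402, -0.1778, 0.0176]
tool_rot: [-0.39, 3.116, 0.0]
ft_force: [0.6, -0.2, 0.4]
grip_width: 0.601
t 4.15 cradle xyz mm [-217.8   55.7   17.6]  F [-0.3 -0.5  0.4] grip 0.60 q7 2.32 toolx ang 1.568 tilt 0.002
time: 4.65
position: [0.5179, -0.2508, 0.1446]
tool_rot: [0.006, 3.138, 0.003]
ft_force: [1.3, 0.3, -0.4]
grip_width: 0.596
t 4.65 cradle xyz mm [-283.    95.5  144.6]  F [-0.1 -1.4 -0.4] grip 0.60 q7 2.14 toolx ang 1.316 tilt 0.004
shift [-67.6   0.    4.9]
```

View pics/top1.png

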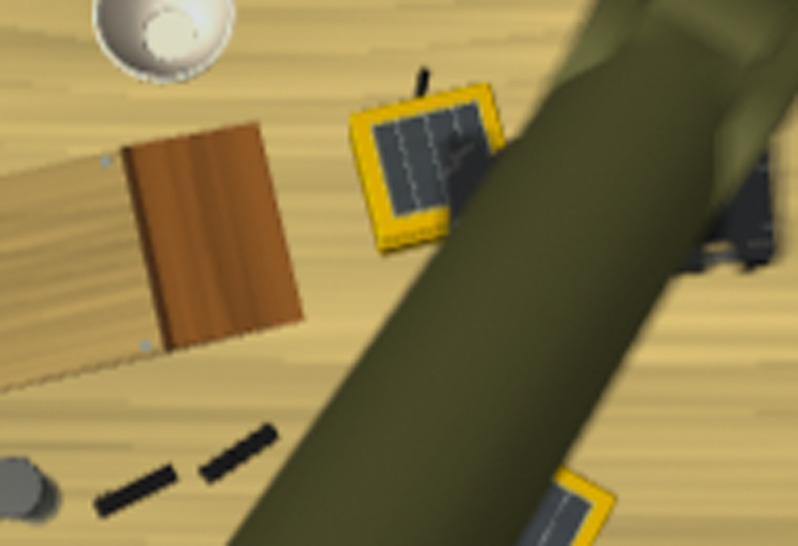

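Run:
```python
from h import *
f=lambda p:np.array(p)/4.2+[200-.4,130-.4]
p=ray("top",f([(435,159.5),(373,126),(394,217)]),.056)[:,:2]
print((RC.T@(p-T0).T).T*1000)
q=RC.T@(p[2]-p[1]);print("yaw",np.arctan2(-q[0],q[1]))
w=ray("top",f([(258,122),(302,320)]),0)[:,:2];print("foot",(RC.T@(w-T0).T).T*1000)
w=ray("top",f([(123,147),(168,351)]),.01)[:,:2];print("lip",(RC.T@(w-T0).T).T*1000)
to(-320,0,140,0);to(-320,0,140,3.1416)
```

```text
[[-209.61256274   -1.05808351]
 [-174.48142731  -34.16371409]
 [-172.70578323   31.22715842]]
yaw -0.027147639647373475
foot [[-100.32683171  -73.31814098]
 [ -96.85575663   74.38164667]]
lip [[ -3.07837585 -75.31602853]
 [ -1.43927285  75.21035109]]
t 4.70 cradle xyz mm [-293.    94.5  151.4]  F [-6.  -1.1  5.3] grip 0.60 q7 2.14 toolx ang 1.302 tilt 0.017
shift [-98.1  -0.9  12.9] turn about tool (rotvec) [0.003 0.018 1.302]
t 4.70 cradle xyz mm [-293.    94.5  151.4]  F [-6.  -1.1  5.3] grip 0.60 q7 2.14 toolx ang 1.302 tilt 0.017
shift [-98.1  -0.9  12.9] turn about tool (rotvec) [-0.019  0.003 -1.839]
```

```bash
python3 -m creep '[[[0.6,-40,0,10,0,0,0.14],[0.6,-80,0,10,0,0,0.28],[0.6,-97,0,10,0,0,0.42],[0.6,-97,0,10,0,0,0.56],[0.6,-97,0,10,0,0,0.70]]]' >/dev/null
python3 -m creep '[[[0.6,0,0,0,0,0,0.14],[0.6,0,0,0,0,0,0.28],[0.6,0,0,0,0,0,0.42],[0.6,0,0,0,0,0,0.56],[0.6,0,0,0,0,0,0.60]]]' 
python3 -c "from h import *;to(-292,0,20,0)"
```

```text
time: 5.7
position: [0.6145, -0.2512, 0.132]
tool_rot: [1.906, 2.496, 0.001]
ft_force: [0.1, 0.0, 0.4]
grip_width: 0.604
t 5.70 cradle xyz mm [-307.3    2.   132. ]  F [-0.  -0.1  0.4] grip 0.60 q7 0.96 toolx ang 0.015 tilt 0.002
shift [ 15.4   2.1 112. ] turn about tool (rotvec) [0.001 0.001 0.015]
```

```bash
python3 -m creep '[[[0.6,4,2,40,0,0,0.015],[0.6,8,2,80,0,0,0.015],[0.6,12,2,112,0,0,0.015],[0.6,15,2,112,0,0,0.015],[0.6,15,2,112,0,0,0.015]]]' >/dev/null
python3 -m creep '[[[0.6,5,0,0,0,0,0],[0.6,10,0,0,0,0,0],[0.6,15,0,0,0,0,0],[0.6,20,0,0,0,0,0],[0.6,25,0,0,0,0,0]]]' >/dev/null
python3 -c "from h import *;where()"
python3 -m creep '[[[0.6,6,0,0,0,0,0],[0.6,12,0,0,0,0,0],[0.6,18,0,0,0,0,0],[0.6,24,0,0,0,0,0],[0.6,30,0,0,0,0,0]]]' >/dev/null
python3 -c "from h import *;to(-206,0,20,0)"
```

```text
t 6.70 cradle xyz mm [-268.8    1.    21.1]  F [-3.8 -0.5  1. ] grip 0.60 q7 0.96 toolx ang 0.002 tilt 0.003
t 7.20 cradle xyz mm [-239.     1.3   21.1]  F [-5.6 -1.   3.6] grip 0.60 q7 0.92 toolx ang 0.002 tilt 0.003
shift [33.   1.4  1. ] turn about tool (rotvec) [0.001 0.003 0.002]
```

```bash
python3 -m creep '[[[0.6,6,1,0,0,0,0],[0.6,12,1,0,0,0,0],[0.6,18,1,0,0,0,0],[0.6,24,1,0,0,0,0],[0.6,26,1,0,0,0,0]]]' >/dev/null
python3 - <<'E'
from h import *
to(-206,0,20,0)
im=ctrl.get_image("top");cv2.imwrite("pics/top2.png",cv2.resize(im[140:250,170:340,::-1],None,fx=4.2,fy=4.2,interpolation=cv2.INTER_CUBIC))
E
```

```text
t 7.70 cradle xyz mm [-212.2    0.3   20.8]  F [-5.7  0.3  2.7] grip 0.60 q7 0.88 toolx ang 0.003 tilt 0.002
shift [6.2 0.3 0.8] turn about tool (rotvec) [0.001 0.002 0.003]
```

View pics/top2.png

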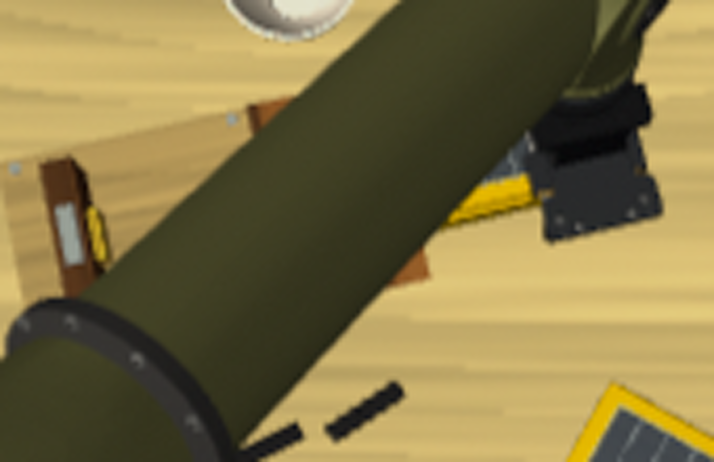

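The arm hides the lantern in this view. Forces are fine and the fingers are flush, so I'll carry on up the ramp.

```bash
python3 -m creep '[[[0.6,6,0,0,0,0,0],[0.6,12,0,0,0,0,0],[0.6,18,0,0,0,0,0],[0.6,24,0,0,0,0,0],[0.6,30,0,0,0,0,0]]]' >/dev/null
python3 -c "from h import *;where()"
python3 -m creep '[[[0.6,6,0,0,0,0,0],[0.6,12,0,0,0,0,0],[0.6,18,0,0,0,0,0],[0.6,24,0,0,0,0,0],[0.6,30,0,0,0,0,0]]]' >/dev/null
python3 -c "from h import *;where()"
python3 -m creep '[[[0.6,6,0,0,0,0,0],[0.6,12,0,0,0,0,0],[0.6,18,0,0,0,0,0],[0.6,24,0,0,0,0,0],[0.6,30,0,0,0,0,0]]]' >/dev/null
python3 - <<'E'
from h import *
to(-110,0,20,0)
im=ctrl.get_image("scene");cv2.imwrite("pics/sc2.png",cv2.resize(im[170:340,180:400,::-1],None,fx=3.5,fy=3.5,interpolation=cv2.INTER_CUBIC))
E
```

```text
t 8.25 cradle xyz mm [-182.9    0.8   20.6]  F [-5.7 -0.6  2.9] grip 0.60 q7 0.83 toolx ang 0.002 tilt 0.002
t 8.75 cradle xyz mm [-152.5    1.    20.4]  F [-5.  -0.1  2.5] grip 0.60 q7 0.78 toolx ang 0.002 tilt 0.001
t 9.25 cradle xyz mm [-121.7    1.2   20.1]  F [-3.7  0.7  0.9] grip 0.60 q7 0.73 toolx ang 0.002 tilt 0.000
shift [11.7  1.2  0.1] turn about tool (rotvec) [-0.     0.     0.002]
```

View pics/sc2.png

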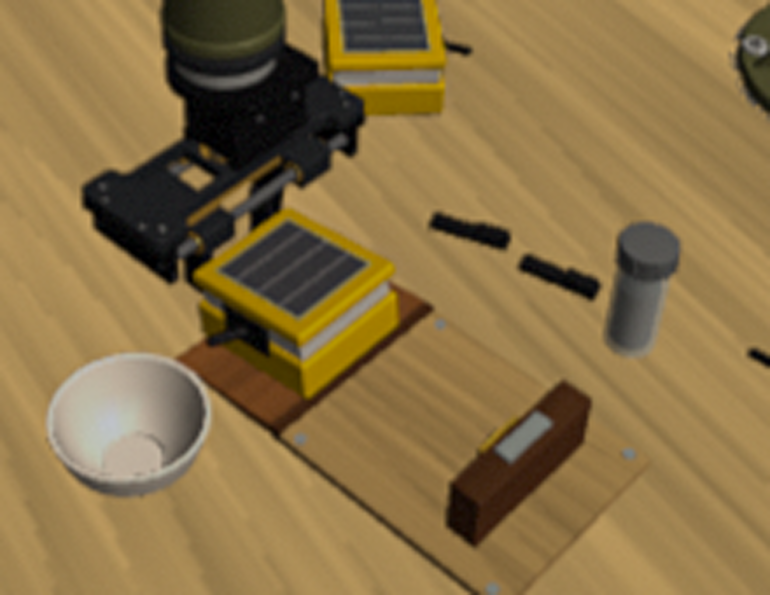

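Run:
```python
from h import *
f=lambda p:np.array(p)/3.5+[180-.4,170-.4]
for n,p,z in(("front bottom",[(305,393),(398,315)],.0115),("lip",[(280,434),(432,310)],.010),("deck end",[(522,590),(650,462)],.008),("backstop top front",[(452,488),(566,382)],.053),("panel",[(290,220),(368,264),(293,316),(219,268)],.062)):
    w=ray("scene",f(p),z)[:,:2];c=(RC.T@(w-T0).T).T*1000;d=c[1]-c[0];print(n,c.round(1).tolist(),c.mean(0).round(1),np.arctan(-d[0]/d[1]) )
```

```text
front bottom [[-11.8, -38.6], [-13.2, 54.8]] [-12.5   8.1] 0.015101022426735448
lip [[-1.1, -72.7], [-0.3, 75.6]] [-0.7  1.4] -0.005395401159232151
deck end [[179.1, -55.9], [181.2, 72.7]] [180.2   8.4] -0.016497636080180754
backstop top front [[122.6, -56.2], [123.0, 54.4]] [122.8  -0.9] -0.0036484898915745277
panel [[-94.8, 33.1], [-28.5, 38.7], [-32.0, -28.9], [-96.7, -31.9]] [-63.    2.8] -1.4867664040201205
```

```bash
python3 -m creep '[[[0.6,6,0,0,0,0,0],[0.6,12,0,0,0,0,0],[0.6,18,0,-1,0,0,0],[0.6,24,0,-2,0,0,0],[0.6,30,0,-2.5,0,0,0]]]' >/dev/null
python3 -c "from h import *;where()"
python3 -m creep '[[[0.6,6,0,-0.8,0,0,0],[0.6,12,0,-1.6,0,0,0],[0.6,18,0,-2.4,0,0,0],[0.6,24,0,-3.2,0,0,0],[0.6,30,0,-4,0,0,0]]]' >/dev/null
python3 -c "from h import *;to(-12,0,32,0)"
```

```text
t 9.80 cradle xyz mm [-93.3   0.8  23.3]  F [-7.6  0.1  4.8] grip 0.60 q7 0.67 toolx ang 0.002 tilt 0.003
t 10.30 cradle xyz mm [-61.    1.2  26.5]  F [-3.8 -1.1  1.5] grip 0.60 q7 0.61 toolx ang 0.003 tilt 0.000
shift [49.   1.3 -5.5] turn about tool (rotvec) [-0.    -0.     0.003]
```

```bash
python3 -m creep '[[[0.6,6,0,-0.8,0,0,0],[0.6,12,0,-1.6,0,0,0],[0.6,18,0,-2.4,0,0,0],[0.6,24,0,-3.2,0,0,0],[0.6,30,0,-4,0,0,0]]]' >/dev/null
python3 -c "from h import *;where()"
python3 -m creep '[[[0.6,5,0,-0.7,0,0,0],[0.6,10,0,-1.4,0,0,0],[0.6,14,0,-2,0,0,0],[0.6,18,0,-2,0,0,0],[0.6,21,0,-2,0,0,0]]]' >/dev/null
python3 -c "from h import *;where()"
python3 -m creep '[[[0.6,2,0,0,0,0,0],[0.6,4,0,0,0,0,0],[0.6,6,0,0,0,0,0],[0.6,8,0,0,0,0,0],[0.6,8,0,0,0,0,0]]]' >/dev/null
python3 -c "from h import *;where()"
```

```text
t 10.80 cradle xyz mm [-30.2   1.8  30.1]  F [-2.8  0.1 -1.2] grip 0.60 q7 0.55 toolx ang 0.004 tilt 0.002
t 11.30 cradle xyz mm [-10.2   1.2  32.6]  F [-1.3  0.  -0.4] grip 0.60 q7 0.50 toolx ang 0.003 tilt 0.000
t 11.80 cradle xyz mm [-2.2  1.2 32.7]  F [-0.6 -0.2 -1.5] grip 0.60 q7 0.49 toolx ang 0.003 tilt 0.000
```

```bash
python3 -m creep '[[[0.6,1.2,0,0,0,0,0],[0.6,2.4,0,0,0,0,0],[0.6,3.6,0,0,0,0,0],[0.6,4.8,0,0,0,0,0],[0.6,6,0,0,0,0,0]]]' >/dev/null
python3 -c "from h import *;where()"
python3 -m creep '[[[0.6,1,0,0,0,0,0],[0.6,2,0,0,0,0,0],[0.6,3,0,0,0,0,0]]]' >/dev/null
python3 -c "from h import *;where()"
python3 -m creep '[[[0.6,1,0,0,0,0,0],[0.6,2,0,0,0,0,0],[0.6,3,0,0,0,0,0]]]' >/dev/null
python3 -c "from h import *;where()"
```

```text
t 12.30 cradle xyz mm [ 3.2  1.2 32.7]  F [-3.3 -1.  -1.9] grip 0.60 q7 0.47 toolx ang 0.003 tilt 0.000
t 12.60 cradle xyz mm [ 6.2  1.1 32.7]  F [-3.6 -0.1 -1.2] grip 0.60 q7 0.47 toolx ang 0.003 tilt 0.000
t 12.90 cradle xyz mm [ 6.9  1.4 32.9]  F [-8.9  1.  -1.6] grip 0.60 q7 0.46 toolx ang 0.001 tilt 0.003
```

```bash
python3 -m creep '[[[0.6,0,0,0,0,0,0],[0.6,0.3,0,0,0,0,0]]]' >/dev/null
python3 -c "from h import *;where()"
python3 -m creep '[[[0.6,0.3,0,0,0,0,0],[0.6,0.3,0,0,0,0,0]]]' >/dev/null
python3 -c "from h import *;where()"
```

```text
t 13.10 cradle xyz mm [ 6.8  1.4 32.9]  F [-9.   0.1  0. ] grip 0.60 q7 0.46 toolx ang 0.001 tilt 0.003
t 13.30 cradle xyz mm [ 6.9  1.4 32.9]  F [-8.8  0.6 -1.4] grip 0.60 q7 0.46 toolx ang 0.000 tilt 0.004
```

```bash
python3 -m creep '[[[0.6,0.5,0,0,0,0,0],[0.6,1,0,0,0,0,0]]]' >/dev/null
python3 -c "from h import *;where()"
python3 -m creep '[[[0.6,0.5,0,0,0,0,0],[0.6,0.8,0,0,0,0,0]]]' >/dev/null
python3 -c "from h import *;where()"
```

```text
t 13.50 cradle xyz mm [ 7.   1.5 33. ]  F [-11.9   0.6  -0.4] grip 0.60 q7 0.46 toolx ang -0.000 tilt 0.005
t 13.70 cradle xyz mm [ 7.   1.6 33. ]  F [-11.7   0.8  -0.6] grip 0.60 q7 0.46 toolx ang -0.001 tilt 0.006
```

```bash
python3 -m creep '[[[0.6,0.3,0,0,0,0,0],[0.6,0.3,0,0,0,0,0],[0.6,0.3,0,0,0,0,0],[0.6,0.3,0,0,0,0,0],[0.6,0.3,0,0,0,0,0]]]' >/dev/null
python3 - <<'E'
from h import *
where()
im=ctrl.get_image("scene");cv2.imwrite("pics/sc3.png",cv2.resize(im[200:340,230:380,::-1],None,fx=4.2,fy=4.2,interpolation=cv2.INTER_CUBIC))
where()
E
```

```text
t 14.20 cradle xyz mm [ 7.   1.7 33.1]  F [-12.5  -0.6  -1.3] grip 0.60 q7 0.46 toolx ang -0.001 tilt 0.006
t 14.25 cradle xyz mm [ 7.   1.7 33. ]  F [-12.2   0.1  -0.7] grip 0.60 q7 0.46 toolx ang -0.001 tilt 0.006
```

View pics/sc3.png

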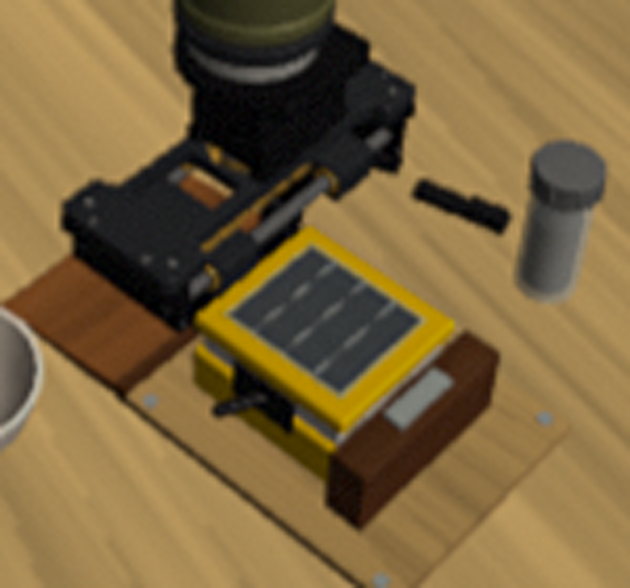

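The lantern is flat and flush against the backstop, held at about 12 N for over half a second, and the contact is hidden behind it. The switch at crop (235,405) still leans back. I'll back off, rise, shut the fingers and go round to the switch side.

```bash
python3 -m creep '[[[0.6,-3,0,0,0,0,0],[0.6,-10,0,0,0,0,0],[0.6,-25,0,0,0,0,0],[0.6,-35,0,-20,0,0,0],[0.6,-35,0,-70,0,0,0]]]' >/dev/null
python3 -m creep '[[[0,0,20,-30,0,0,0],[0,0,60,-40,0,0,0],[0,0,70,-40,0,0,0],[0,0,70,-40,0,0,0],[0,0,70,-40,0,0,0]]]' >/dev/null
python3 - <<'E'
from h import *
to(30,-69,32,0)
im=ctrl.get_image("scene");cv2.imwrite("pics/sc4.png",cv2.resize(im[200:340,230:380,::-1],None,fx=5,fy=4.2,interpolation=cv2.INTER_CUBIC))
im=ctrl.get_image("top");cv2.imwrite("pics/top4.png",im[:,:,::-1])
w=ctrl.get_image("wrist");cv2.imwrite("pics/w4.png",w[:,:,::-1]);P=ctrl.camera_params("wrist")
a=cv2.resize(im[150:240,160:290,::-1],(520,360),interpolation=cv2.INTER_CUBIC)
b=cv2.resize(w[:,:,::-1],(280,210));o=np.zeros((570,520,3),np.uint8);o[:360]=a;o[360:,:280]=b;cv2.imwrite("pics/c4.png",o)
E
```

```text
t 15.25 cradle xyz mm [-22.5 -67.4 141.6]  F [-0.4 -0.5 -0.6] grip 0.23 q7 0.47 toolx ang 0.003 tilt 0.003
shift [ 52.4   2.  109.7] turn about tool (rotvec) [-0.003 -0.001  0.003]
```

View pics/c4.png

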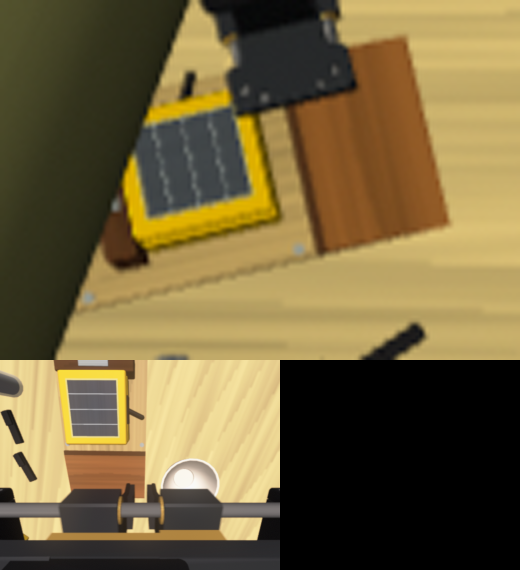

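The top and wrist crops show the lantern square on the deck with the switch leaning back. I'll measure its centring from the wrist picture.

Run:
```python
from h import *
P=ctrl.camera_params("wrist");im=cv2.imread("pics/w4.png");hsv=cv2.cvtColor(im,cv2.COLOR_BGR2HSV)
def rep(n,q,z):
    w=ray("wrist",q,z,P)[:,:2];print(n,q.tolist(),(((RC.T@(w-T0).T).T)*1000).round(1).tolist())
m=cv2.inRange(hsv,(18,200,120),(32,255,255));m[200:]=0
c=big(m);r=cv2.boxPoints(cv2.minAreaRect(c));rep("lantern top",r,.064)
m=cv2.inRange(hsv,(90,20,40),(130,160,140));m[:,:120]=0;m[180:]=0;m[:,270:]=0;m[:25]=0
r=cv2.boxPoints(cv2.minAreaRect(cv2.convexHull(big(cv2.morphologyEx(m,cv2.MORPH_CLOSE,np.ones((9,9)))))));rep("panel",r,.064)
m=cv2.inRange(hsv,(3,130,50),(17,255,190));m[:170]=0;m[:,:110]=0;m[:,310:]=0;m[260:]=0
q=cv2.approxPolyDP(cv2.convexHull(big(m)),5,True)[:,0];rep("ramp",q,.010)
```

```text
Traceback (most recent call last):
  File "h.py", line 13, in big
    c,_=cv2.findContours(m,cv2.RETR_EXTERNAL,cv2.CHAIN_APPROX_NONE);return max(c,key=cv2.contourArea)
                                                                           ~~~^^^^^^^^^^^^^^^^^^^^^^^
ValueError: max() iterable argument is empty
```

Run:
```python
from h import *
im=cv2.imread("pics/w4.png");cv2.imwrite("pics/w4c.png",cv2.resize(im[:290,90:330],None,fx=2.4,fy=2.0,interpolation=cv2.INTER_CUBIC))
hsv=cv2.cvtColor(im,cv2.COLOR_BGR2HSV);print(hsv[100,122],hsv[100,180],hsv[220,200])
```

```text
[ 19 115 221] [140   7 112] [ 12 159 172]
```

View pics/w4c.png

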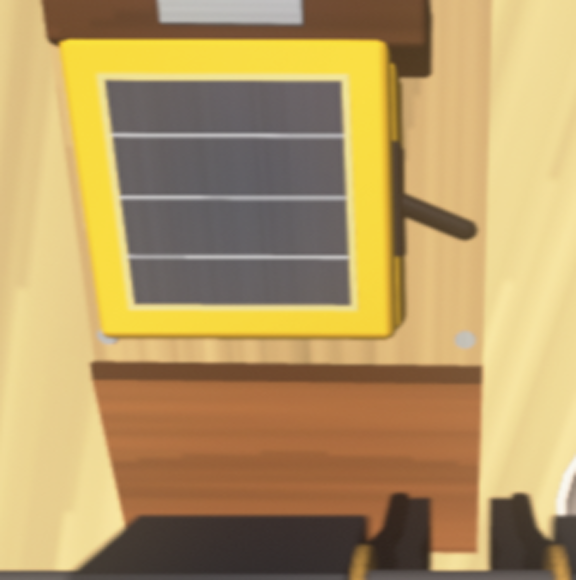

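```bash
python3 - <<'E'
from h import *
P=ctrl.camera_params("wrist")
for n,q,z in(("panel",[(106,80),(345,80),(352,306),(133,306)],.064),("lip low",[(92,363),(482,366)],.008),("lip top",[(94,380),(480,382)],.012),("tip",[(472,230)],.042),("hinge",[(402,205)],.042),("backstop top front",[(50,40),(430,38)],.053)):
    q=np.array(q)/[2.4,2.]+[90-.3,-.3];w=ray("wrist",q,z,P)[:,:2];c=((RC.T@(w-T0).T).T)*1000;print(n,c.round(1).tolist(),c.mean(0).round(1))
E
python3 -m creep '[[[0,53,1,0,0,0,0.003],[0,53,1,0,0,0,0.003],[0,53,1,30,0,0,0.003],[0,53,1,70,0,0,0.003],[0,53,1,70,0,0,0.003]]]'
python3 -c "from h import *;to(30,-69,32,0)"
```

```text
panel [[104.5, 31.8], [104.7, -35.1], [29.7, -34.4], [29.5, 32.8]] [67.1 -1.2]
lip low [[-2.0, 75.0], [-3.0, -76.1]] [-2.5 -0.5]
lip top [[-9.2, 73.4], [-9.8, -75.3]] [-9.5 -1. ]
tip [[56.9, -71.4]] [ 56.9 -71.4]
hinge [[66.1, -48.8]] [ 66.1 -48.8]
backstop top front [[119.4, 51.0], [120.2, -58.7]] [119.8  -3.8]
time: 15.9
position: [0.5952, 0.0941, 0.068]
tool_rot: [-1.921, -2.477, 0.01]
ft_force: [-0.3, 0.6, 0.3]
grip_width: 0.009
t 15.90 cradle xyz mm [ 31.9 -65.1  68. ]  F [0.6 0.1 0.3] grip 0.01 q7 0.42 toolx ang 0.001 tilt 0.010
shift [-2.   4.2 36. ] turn about tool (rotvec) [-0.009 -0.001  0.001]
```

Centred within 1 mm and square. Now descend behind the switch and sweep forward.

```bash
python3 -m creep '[[[0,-2,4,18,0,0,0],[0,-2,5,36,0,0,0],[0,-2,5,36,0,0,0],[0,-2,5,36,0,0,0]]]' >/dev/null
python3 -c "from h import *;where()"
python3 -m creep '[[[0,4,0,0,0,0,0],[0,8,0,0,0,0,0],[0,12,0,0,0,0,0],[0,15,0,0,0,0,0],[0,18,0,0,0,0,0]]]' >/dev/null
python3 -c "from h import *;where()"
python3 -m creep '[[[0,1.5,0,0,0,0,0],[0,3,0,0,0,0,0],[0,4.5,0,0,0,0,0]]]' >/dev/null
python3 -c "from h import *;where()"
```

```text
t 16.30 cradle xyz mm [ 28.  -74.8  36.8]  F [-0.1  0.3 -0.4] grip 0.01 q7 0.45 toolx ang -0.001 tilt 0.000
t 16.80 cradle xyz mm [ 46.  -75.4  37.2]  F [-1.4 -1.6 -0.1] grip 0.01 q7 0.42 toolx ang -0.000 tilt 0.002
t 17.10 cradle xyz mm [ 50.8 -74.6  36.6]  F [-1.  -0.6  0.2] grip -0.00 q7 0.41 toolx ang -0.000 tilt 0.000
```

```bash
python3 -m creep '[[[0,0.5,-3,3,0,0,0],[0,2,-4,4,0,0,0],[0,3.5,-4,4,0,0,0],[0,5,-4,4,0,0,0],[0,5,-4,4,0,0,0]]]' >/dev/null
python3 -c "from h import *;where()"
python3 -m creep '[[[0,1,0,0,0,0,0],[0,2,0,0,0,0,0],[0,2,0,0,0,0,0]]]' >/dev/null
python3 -c "from h import *;where()"
python3 -m creep '[[[0,1,0,0,0,0,0],[0,1.5,0,0,0,0,0]]]' >/dev/null
python3 -c "from h import *;where()"
```

```text
t 17.60 cradle xyz mm [ 56.2 -70.5  32.4]  F [-2.  -1.2 -0.7] grip 0.01 q7 0.41 toolx ang 0.000 tilt 0.001
t 17.90 cradle xyz mm [ 58.  -70.6  32.6]  F [-0.8  0.4 -0.5] grip 0.01 q7 0.41 toolx ang 0.000 tilt 0.000
t 18.10 cradle xyz mm [ 59.4 -70.6  32.6]  F [-1.2  0.  -0.6] grip 0.00 q7 0.40 toolx ang -0.000 tilt 0.000
```

```bash
python3 -m creep '[[[0,1,0,0,0,0,0],[0,1.5,0,0,0,0,0]]]' >/dev/null
python3 -c "from h import *;where()"
python3 -m creep '[[[0,1,0,0,0,0,0],[0,1.5,0,0,0,0,0]]]' >/dev/null
python3 -c "from h import *;where()"
python3 -m creep '[[[0,1,0,0,0,0,0],[0,1.5,0,0,0,0,0]]]' >/dev/null
python3 -c "from h import *;where()"
```

```text
t 18.30 cradle xyz mm [ 60.3 -70.5  32.7]  F [-3.   0.4  0.8] grip 0.00 q7 0.40 toolx ang -0.000 tilt 0.001
t 18.50 cradle xyz mm [ 60.7 -70.5  32.7]  F [-5.6  0.7 -1.1] grip 0.00 q7 0.40 toolx ang -0.001 tilt 0.002
t 18.70 cradle xyz mm [ 60.9 -70.4  32.7]  F [-7.7  0.6 -0.8] grip 0.00 q7 0.39 toolx ang -0.002 tilt 0.004
```

The force rose to 7.7 N, so the switch is at its stop. I'll retract and check.

```bash
python3 -m creep '[[[0,-4,2,0,0,0,0],[0,-15,4,0,0,0,0],[0,-30,4,0,0,0,0],[0,-35,4,-40,0,0,0],[0,-60,4,-90,0,0,0]]]' >/dev/null
python3 -m creep '[[[0,-40,0,-20,0,0,0],[0,-40,-20,-20,0,0,0],[0,-40,-20,-20,0,0,0],[0,-40,-20,-20,0,0,0]]]' >/dev/null
python3 - <<'E'
from h import *
where();im=ctrl.get_image("wrist")[:,:,::-1];where();cv2.imwrite("pics/w5.png",im);cv2.imwrite("pics/w5c.png",cv2.resize(im[:300,60:360],None,fx=2,fy=2,interpolation=cv2.INTER_CUBIC))
E
```

```text
t 19.60 cradle xyz mm [-33.3 -54.8 137.3]  F [ 1.2  0.1 -0.6] grip 0.00 q7 0.48 toolx ang -0.000 tilt 0.002
t 19.65 cradle xyz mm [-32.6 -55.1 137. ]  F [0.6 0.3 0.6] grip 0.01 q7 0.48 toolx ang 0.001 tilt 0.001
```

View pics/w5c.png

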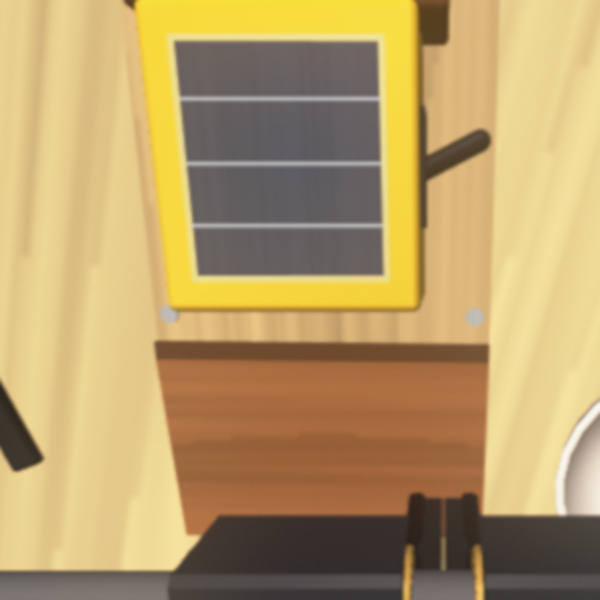

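Run:
```python
from h import *
P=ctrl.camera_params("wrist")
for n,q,z in(("panel",[(176,41),(379,41),(385,275),(197,275)],.064),("lip low",[(156,342),(488,346)],.008),("hinge,tip",[(427,168),(486,138)],.042),):
    q=np.array(q)/2.+[60-.3,-.3];w=ray("wrist",q,z,P)[:,:2];c=((RC.T@(w-T0).T).T)*1000;print(n,c.round(1).tolist(),c.mean(0).round(1))
d=c[1]-c[0];print("toggle angle fwd",np.arctan2(d[0],-d[1]))
```

```text
panel [[105.1, 31.3], [105.2, -34.5], [31.3, -34.7], [31.2, 32.2]] [68.2 -1.4]
lip low [[-1.1, 74.5], [-2.7, -75.8]] [-1.9 -0.6]
hinge,tip [[69.1, -49.3], [79.4, -71.1]] [ 74.3 -60.2]
toggle angle fwd 0.4432377343207169
```

```bash
python3 -c "
from h import *
where();print(ctrl.close_job())"
```

```text
t 19.65 cradle xyz mm [-32.6 -55.1 137. ]  F [0.6 0.3 0.6] grip 0.01 q7 0.48 toolx ang 0.001 tilt 0.001
the job is handed in; nothing more can be done
None
```

I pushed the farthest lantern sideways into line and up the ramp over the lip with a rising two-finger push. I pressed it against the backstop at about 12 N for roughly 0.7 s. Then I flicked the switch forward to its stop, where the push reached 7.7 N, and handed the job in at 19.65 s with the arm clear.

- **Forces:** the highest push I read on the lantern was 12.5 N. I read forces only at the end of each move, so brief peaks in between would not show.
- **Lantern position:** in the last wrist view it is within about 1 mm of the cradle's middle and square, and the switch leans 0.44 rad forward against a nominal 0.45.
- **Contact:** it is hidden behind the lantern, so I could not see it. That it is pushed in follows from the lantern stopping hard at the backstop and not measurably moving since.
- **Disagreement:** by feel the backstop's face is about 116.5 mm beyond the lip's back edge, but the camera estimates gave 120 to 123 mm. I put that down to calibration, since the picture during the press showed the lantern flush against it.
- **Other things:** I did not touch the bowl, battery case or clips, but I did not measure their positions again at the end.

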